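# Dock a climate logger in its reading cradle

## Robot

A 6-joint arm with a two-finger parallel gripper is mounted at the origin on the work surface. World frame = base frame: x ahead of the robot, y to its left, z up, the work surface at z = 0. Lengths are in mm, angles in rad, forces in N, time in s.
With the tool pointing down it reaches from about 275 to 1000 mm from the base axis. Payload 8.4 kg.
Tool frame: the origin (TCP) lies midway between the tips of the shut fingers; the grasp point (between the pads) lies 19 mm behind it; z points along the fingers, y is the line along which they close (so a half turn about z gives the same grasp; the last joint's range is limited). The gripper opens to 85 mm and grips with 20 to 120 N. Pads are 22 mm wide; open, the fingers measure 114 mm over their backs; the gripper's body (76 mm by 85 mm) begins 54 mm behind the grasp point. The pads swing forward as they close: fully open they stand 13 mm farther back than shut.
Start: joints at [1.288, 0.353, 1.633, -0, 1.155, -0.002], TCP at [173.201, 600.524, 231.281] pointing down, gripper open.
Joint ranges: [-2.63, 2.63], [-0.92, 2.1], [0.06, 2.66], [-1.3, 4.44], [0, 2.69], [-3.02, 3.02]. Speed limits (rad/s): [2.22, 2.22, 2.79, 3.14, 3.14, 3.14].

## Interface

Orientations are given as [roll, pitch, yaw] about the fixed x, y, z axes, in that order (R = Rz(yaw) Ry(pitch) Rx(roll)).
In Python, from rig import telemetry, optics, r gives the robot as it stands.
- The arm moves only by the tool play_rows, never from a script. Its arguments are lists of equal length, an entry for each row: "dp": the shift along the tool's x, y, z in units of 40 mm (1.0 is 40 mm), a list of three; "rot": the turn, a rotation vector about the tool's x, y, z in units of 6 degrees (1.0 is 6 degrees), a list of three. In form: {"dp": [[tx, ty, tz], ...], "rot": [[ax, ay, az], ...]}. A call has 1 to 5 rows; each row is the pose to reach, as a shift and turn from the pose commanded when the call began, along the tool's axes at that moment; what a row does not reach only later rows make up. A row lasts 1/12 s, in which the tool goes at most 41.7 mm and 7.16 degrees, less where a joint would pass 70% of its speed; a pose out of reach is approached as far as the arm can. A call with a gripper value outside its range is refused whole. "fingers" is the opening, from 0 (shut) to 1 (fully open), set as the call begins (left out, the last holds). The fingers move at their own pace and stop on an object; "grip_force" is the grip in N (left out, the last holds). Time passes only in rows, so rows that repeat a pose let the fingers close. It gives the time, the measured TCP pose, the force, the opening and the grip force at its end, in the units of the state.
- telemetry.sense(): the state, without advancing time (a new reading comes with each control period).
- optics.grab_frame(name): name is "side" or "top" or "wrist"; returns a dict with "color" (480x640x3 uint8, red, green, blue), "mtx" (3x3 intrinsics, pixels), "D" ([k1, k2, p1, p2, k3] as OpenCV has them; the pictures are not rectified), "R" (3x3) and "t" (3): a world point X has camera coordinates R X + t; the wrist camera has in their place "mount" (4x4, takes a point from camera to tool coordinates, whose origin is the TCP and whose axes are the flange's). Camera axes: x right, y down, z forward; pixel columns grow to the right and rows downward; lengths in mm; the calibration is good to about 2 mm. A picture is of the moment at which its call begins: read the wrist's pose just before it. There is no depth.
- r.sign_off(): hands the job in; it is judged then, once.
The state is a dict: "clock": time; "qpos": joint angles; "qvel": joint speeds; "joint_efforts": joint torques, N m; "eef_pos": TCP position; "tcp_rot": TCP orientation; "contact_force": force on the tool from outside, world axes, zero at the start; "wrist_torque": the same for the moment, N m; "opening": opening from 0.0 (shut) to 1.0 (fully open); "grasp_force": force on a finger pad.
Only numpy, scipy, OpenCV 4.12 (cv2) and the standard library are available. Lean on these libraries where they do the work, as an engineer would, in place of code of your own. Each camera call takes 0.05 s, during which the arm holds its last target. There are 200 camera calls.

## Task

Take the climate logger standing in the grey carrier and push it, foot first, down into the empty reading cradle until the side ball clicks into its foot and it stays held when you let go. Press just firmly enough for that - leaning hard on it damages the cradle - and leave the other cradle with its logger, the pot and the brush as they are.

Things in the scene. Friction and masses are not known exactly. Their poses are not given: they have to be found in the camera images.
- logger: The logger to dock: white plastic climate logger, 0.09-0.14 kg, upright in a carrier slot. Origin: centre of its underside; z up along the case, x through its thickness, y along its width. Foot 26 (x) by 52 (y) mm up to z 60 mm; push collar 38 by 70 mm from z 60 to 68 mm, its underside a shoulder round the foot; head 26 by 70 mm up to z 116 mm. Fits either way round.
- logger_head (a point): In the middle of the logger's head, 88 mm above its underside: take it here from above, across the 26 mm thickness (logger's x). The collar stands out 6 mm below, 20 mm under this point, and takes the push if the head slips in the grip. Axes as the logger's.
- logger_groove (a point): Centre of the logger's foot at the level of the catch grooves, 18 mm above its underside. Both narrow edges (+y and -y) have a groove 6 mm deep from 12 to 28.5 mm above the underside; the lowest 7.5 mm of these edges are ramped.
- cradle: The empty reading cradle, fixed: black base 92 (x) by 116 (y) by 10 mm with an upright open bay. Origin: centre of its underside, below the bay's centre; z up. In the bay a sprung contact block, top 54 mm above the origin when free, pushes the logger up with 6 to 7 N and lifts it back to that height unless the catch holds it. Over 30 N between logger and cradle damages it.
- cradle_mouth (a point): Centre of the bay's mouth, 72 mm above the cradle's underside, axes as the cradle's. The bay is 28 mm (x) by 53.5 mm (y); its walls are straight up to 6 mm below this point and flare out 3 mm a side above that. Pushed in, the logger meets the contact block and the ball, roughly 8 to 14 N in all; the push eases as the ball snaps into the groove, and about 4 mm on the collar meets a hard stop.
- cradle_catch_side (a point): Point in the +y arm of the aluminium catch yoke round the bay. A 12 mm sprung ball in this arm stands 4 mm into the bay, 42 mm below the yoke's top; the collar lands on that top. The yoke is clamped at a height that is not given: top 74 to 98 mm above the cradle's underside, so a held logger's underside is 14 to 41 mm above it. This point does not follow the yoke.
- cradle_2: A second cradle of the same make, fixed beside the first (left or right of it), occupied by logger_2. Origin and axes as for cradle. Leave it alone.
- logger_2: Another logger of the same size, standing in cradle_2, its top 138 mm above the bench; origin and axes as for logger. Leave it alone.
- carrier: Grey plastic block fixed to the bench, 75 (x) by 200 (y) by 34 mm high, on a foot plate 80 by 208 mm, with two slots 31 by 57 mm, 24 mm deep, at y = +47 and -47 mm, floors 10 mm above the bench. The logger stands loosely in the +y slot, the other is empty. Origin: centre of its underside, z up.
- pot: Small terracotta bottle, 104 mm tall, 86 mm across, standing on a grey pad 8 mm thick beyond the work. Origin: centre of its underside, z up. Leave it standing where it is.
- brush: Conservator's brush lying on the bench on the robot's side of the work, along its own x. Leave it.
Mind the look-alikes: they are no part of the job. Leave any orange or yellow look-alike of the logger alone. What is shaped like the cradle but pink or turquoise is not meant.

How it is judged (in metres and radians):
On the way:
1. the logger has been lifted clear of the carrier (height (world z) of logger above 0.06 m), for 0.1 s.
At the end, for the whole second after the job is handed in: The logger, let go, stays down upright in the cradle's bay: its underside less than 43 mm above the cradle's underside (an unlatched logger is lifted back to 54 mm), within 4 mm of the bay's centre, tilted under 0.1 rad, at rest (z of logger in the frame of cradle between 0.011 and 0.043 m and horizontal distance between logger and cradle below 0.004 m and angle between logger's own z axis and vertical below 0.1 rad and linear speed of logger below 0.01 m/s); the robot touches nothing.
It fails at once if the logger is pressed against the cradle with more than 30 N (contact force between logger and cradle above 30 N).
It fails at once if the gripper or arm leans on either cradle with more than 10 N (contact force between any of the fingers, the arm and cradle above 10 N or contact force between any of the fingers, the arm and cradle_2 above 10 N).
It fails at once if the other logger is shifted more than 8 mm or lifted (distance of logger_2 from where it was at the start of the episode above 0.008 m).
It fails at once if the pot is shifted more than 20 mm or tipped (distance of pot from where it was at the start of the episode above 0.02 m or angle between pot's own z axis and vertical above 0.3 rad).
It fails at once if the brush is shifted more than 30 mm (distance of brush from where it was at the start of the episode above 0.03 m).
It also fails if it takes over 61 s, if anything falls off the work surface, if the arm or the gripper's body presses on something with over 40 N, if the wrist force passes 120 N, or if a joint passes its speed limit or range.

## Working session

There is one attempt and no reset: what is moved stays moved. The work goes in short steps, Python scripts to look and compute and a tool call to move; the robot and the scene stay as the last step left them, time stands still between calls to the robot, and variables do not carry over. Pictures are saved under pics/ and viewed, at most 10 in all, crops included, and the job is handed in when it is done.

Besides the shell and the picture viewer there is one more tool, called as a command line: name --argument value ..., lists and objects as JSON in quotes. play_rows: Moves the arm, as the interface text tells. Its arguments: {"type":"object","properties":{"dp":{"type":"array"},"rot":{"type":"array"},"fingers":{"type":"number"},"grip_force":{"type":"number"}},"required":["dp","rot"]}

```bash
mkdir -p pics; ls; python3 - <<'E'
from rig import telemetry, optics, r
import cv2,pickle
s=telemetry.sense();print(s)
d={}
for n in("side","top","wrist"):
    f=optics.grab_frame(n);d[n]=f;cv2.imwrite(f"pics/{n}0.png",f["color"][:,:,::-1])
    print(n,{k:v for k,v in f.items() if k!="color"})
pickle.dump(d,open("f0.pkl","wb"))
E
```

```text
pics
{'clock': 0.0, 'qpos': array([ 1.28759175e+00,  3.53642742e-01,  1.63414838e+00,  1.98081279e-06,
        1.15517282e+00, -2.41259250e-03]), 'qvel': array([-0.00092475,  0.0008486 ,  0.00180029,  0.00106679,  0.00214195,
        0.00153713]), 'joint_efforts': array([ 2.62601490e-03, -6.05244613e+01, -3.42079604e+01,  1.31809479e-04,
        9.14084434e-03, -3.14629551e-05]), 'eef_pos': array([173.07216749, 600.06455516, 230.55895302]), 'tcp_rot': array([-3.14022138e+00, -5.11942358e-06,  2.86079986e+00]), 'contact_force': array([-0.33850283,  0.60322524,  0.01448077]), 'wrist_torque': array([-0.01470363, -0.06441965, -0.00485479]), 'grasp_force': 0.0, 'opening': 1.0004069619195524}
side {'mtx': array([[604.57888032,   0.        , 320.81405096],
       [  0.        , 604.57888032, 233.26464786],
       [  0.        ,   0.        ,   1.        ]]), 'D': array([-0.07054336,  0.        ,  0.        ,  0.        ,  0.        ]), 'R': array([[ 0.99478265, -0.10117639,  0.01306948],
       [-0.0554647 , -0.64390999, -0.7630882 ],
       [ 0.08562208,  0.75838201, -0.6461622 ]]), 't': a
[... 394 characters left out ...]
   [ 0.10594105,  0.00701674, -0.99434766]]), 't': array([-13.26697551, 561.96171421, 954.64318386])}
wrist {'mtx': array([[414.24093183,   0.        , 320.8546751 ],
       [  0.        , 414.24093183, 234.76265214],
       [  0.        ,   0.        ,   1.        ]]), 'D': array([-0.09428031,  0.        ,  0.        ,  0.        ,  0.        ]), 'mount': array([[ 3.15395895e-05, -9.56241735e-01, -2.92577754e-01,
         7.64310371e+01],
       [ 9.99999416e-01,  3.46283733e-04, -1.02397186e-03,
        -7.76283014e-02],
       [ 1.08047954e-03, -2.92577551e-01,  9.56241188e-01,
        -1.43805248e+02],
       [ 0.00000000e+00,  0.00000000e+00,  0.00000000e+00,
         1.00000000e+00]])}
```

View pics/top0.png

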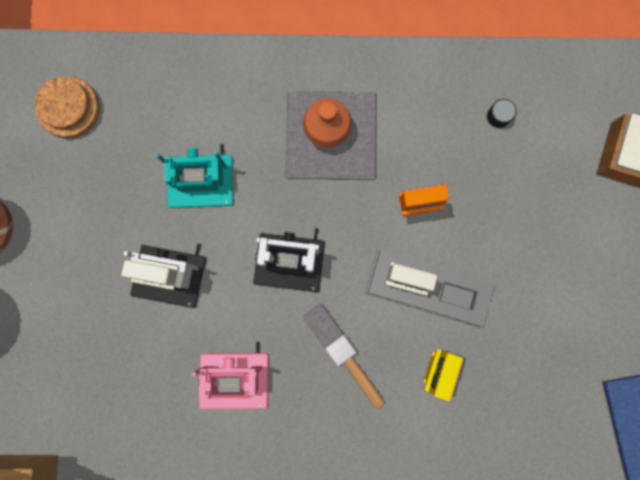

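View pics/side0.png

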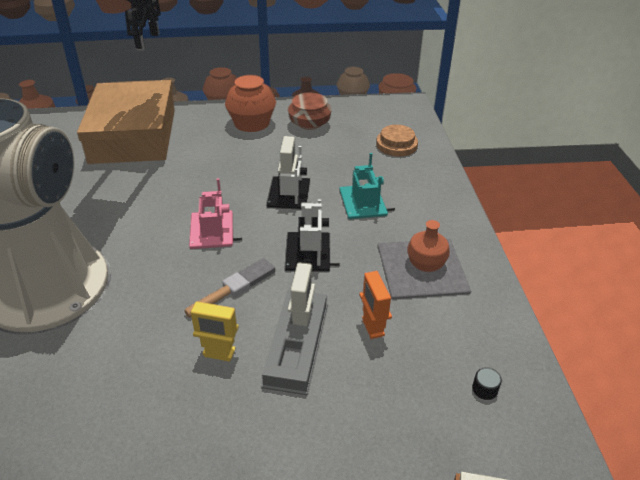

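The top view shows the logger head at about (412,279), the empty black cradle at about (290,262), the second cradle with its logger at about (165,275), and the brush at (345,355) between the work and the robot. I'll measure the logger and cradle in the top view.

```bash
cat > h.py <<'E'
import cv2,numpy as np
from scipy.spatial.transform import Rotation as Ro
def cam(f,s=None):
    if "R" in f: return np.array(f["R"]),np.array(f["t"])
    T=np.eye(4);T[:3,:3]=Ro.from_euler("xyz",s["tcp_rot"]).as_matrix();T[:3,3]=s["eef_pos"]
    W=np.linalg.inv(T@f["mount"]);return W[:3,:3],W[:3,3]
def ray(f,px,z,s=None):
    R,t=cam(f,s);u=cv2.undistortPoints(np.array(px,float).reshape(-1,1,2),f["mtx"],f["D"]).reshape(-1,2)
    d=np.c_[u,np.ones(len(u))]@R;o=-R.T@t
    return o+d*((z-o[2])/d[:,2])[:,None]
def proj(f,X,s=None):
    R,t=cam(f,s);return cv2.projectPoints(np.array(X,float).reshape(-1,3),cv2.Rodrigues(R)[0],t,f["mtx"],f["D"])[0].reshape(-1,2)
def big(m,lo=50):
    c=cv2.findContours(m.astype(np.uint8),0,1)[0];return sorted([x for x in c if cv2.contourArea(x)>lo],key=cv2.contourArea)[::-1]
E
python3 - <<'E'
from h import *;import pickle
f=pickle.load(open("f0.pkl","rb"))["top"];c=f["color"];h=cv2.cvtColor(c,cv2.COLOR_RGB2HSV)
for nm,m,box,z in(("logger",(c.min(2)>175)&(h[...,1]>12),(370,250,460,310),126),("base",c.max(2)<60,(235,215,345,305),10)):
    x0,y0,x1,y1=box;k=np.zeros(m.shape,bool);k[y0:y1,x0:x1]=m[y0:y1,x0:x1]
    for q in big(k,60):
        rc=cv2.minAreaRect(q);b=cv2.boxPoints(rc);P=ray(f,b,z);print(nm,cv2.contourArea(q),b.round(1).tolist(),P.mean(0).round(1),[np.linalg.norm(P[i]-P[i-1]).round(1) for i in(1,2)],P.round(1)[:, :2].tolist())
a=c[215:310,245:345];b=c[245:325,365:500]
A=cv2.resize(a[:,:,::-1],None,fx=4,fy=4,interpolation=2);B=cv2.resize(b[:,:,::-1],None,fx=3,fy=3,interpolation=2)
o=np.zeros((380,800,3),np.uint8);o[:380,:400]=A;o[:240,400:800]=cv2.resize(B,(400,240));cv2.imwrite("pics/crop.png",o)
E
```

```text
logger 610.0 [[387.0, 277.20001220703125], [391.1000061035156, 262.5], [436.5, 275.1000061035156], [432.3999938964844, 289.79998779296875]] [ 504.6 -145.2  126. ] [np.float64(23.6), np.float64(71.6)] [[502.2, -107.5], [524.9, -113.7], [506.8, -182.9], [484.2, -176.6]]
base 1694.5 [[262.0, 284.20001220703125], [269.5, 224.1999969482422], [325.79998779296875, 231.1999969482422], [318.29998779296875, 291.29998779296875]] [539.5  41.8  10. ] [np.float64(105.6), np.float64(99.5)] [[492.3, 96.1], [597.4, 85.9], [586.6, -13.0], [481.7, -1.7]]
```

View pics/crop.png

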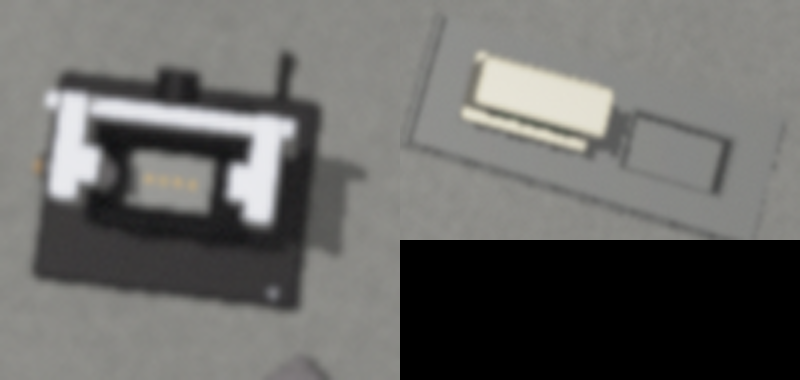

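```bash
cat >> h.py <<'E'
def plan(s,p,yaw,step=36,ang=6.5,rows=5):
    # row poses of each call toward the down-pointing target; assumes each call is reached
    R=Ro.from_euler("xyz",s["tcp_rot"]);q=np.array(s["eef_pos"],float);p=np.array(p,float)
    G=Ro.from_euler("xyz",[np.pi,0,np.radians(yaw)])
    while True:
        d=R.inv().apply(p-q)/40;w=(R.inv()*G).as_rotvec(degrees=True)/6
        n=max(np.linalg.norm(d)*40/step,np.linalg.norm(w)*6/ang,1e-6);k=min(1,rows/n)
        print("n=%.1f dp"%n,(d*k).round(2).tolist(),"rot",(w*k).round(2).tolist())
        if k==1:break
        q=q+R.apply(d*k*40);R=R*Ro.from_rotvec(w*k*6,degrees=True)
E
python3 - <<'E'
from h import *;import pickle
from rig import telemetry
f=pickle.load(open("f0.pkl","rb"))["top"]
P=ray(f,[(253.7,284.2),(319.5,292),(325,241),(261,233)],10);print(P.round(1),P.mean(0))
print([np.linalg.norm(P[i]-P[i-1]).round(1) for i in range(4)])
P=ray(f,[(400,279),(433.5,288.5),(436.5,276)],126);print(P.round(1))
plan(telemetry.sense(),(508,-146,235),75.3)
E
```

```text
[[492.1 110.4  10. ]
 [480.6  -3.7  10. ]
 [569.4 -11.8  10. ]
 [581.6 100.3  10. ]] [530.91807025  48.80740145  10.        ]
[np.float64(90.1), np.float64(114.7), np.float64(89.2), np.float64(112.8)]
[[ 499.9 -127.3  126. ]
 [ 486.3 -178.3  126. ]
 [ 505.4 -183.   126. ]]
n=22.7 dp [-2.91, -3.43, -0.02] rot [-0.0, 0.0, 3.25]
n=17.7 dp [-3.89, -2.27, -0.02] rot [-0.0, 0.0, 3.25]
n=12.7 dp [-4.42, -0.84, -0.02] rot [-0.0, 0.0, 3.25]
n=7.7 dp [-4.45, 0.69, -0.02] rot [-0.0, 0.0, 3.25]
n=2.7 dp [-2.16, 1.16, -0.01] rot [-0.0, 0.0, 1.77]
```

play_rows --dp '[[-0.58,-0.69,0],[-1.16,-1.37,0],[-1.75,-2.06,0],[-2.33,-2.74,0],[-2.91,-3.43,0]]' --rot '[[0,0,0.65],[0,0,1.3],[0,0,1.95],[0,0,2.6],[0,0,3.25]]' --fingers 1

```text
clock: 0.57
eef_pos: [247.2, 434.8, 231.0]
tcp_rot: [-3.141, 0.0, 2.518]
contact_force: [0.4, 0.1, 0.6]
opening: 1.003
grasp_force: 0.0
```

play_rows --dp '[[-0.78,-0.45,0],[-1.56,-0.91,0],[-2.33,-1.36,0],[-3.11,-1.82,0],[-3.89,-2.27,0]]' --rot '[[0,0,0.65],[0,0,1.3],[0,0,1.95],[0,0,2.6],[0,0,3.25]]'

```text
clock: 0.98
eef_pos: [320.9, 270.4, 231.3]
tcp_rot: [3.141, 0.0, 2.177]
contact_force: [0.8, 0.3, -0.4]
opening: 1.001
grasp_force: 0.0
```

play_rows --dp '[[-0.88,-0.17,0],[-1.77,-0.34,0],[-2.65,-0.5,0],[-3.54,-0.67,0],[-4.42,-0.84,0]]' --rot '[[0,0,0.65],[0,0,1.3],[0,0,1.95],[0,0,2.6],[0,0,3.25]]'

```text
clock: 1.4
eef_pos: [394.6, 106.1, 231.4]
tcp_rot: [3.141, 0.0, 1.837]
contact_force: [-0.3, 0.7, -0.3]
opening: 0.998
grasp_force: 0.0
```

```bash
python3 - <<'E'
from h import *
from rig import telemetry
plan(telemetry.sense(),(525,20,240),84)
E
```

```text
n=4.3 dp [-2.93, 2.58, -0.21] rot [0.0, -0.0, 3.54]
```

play_rows --dp '[[-0.65,0.57,-0.05],[-1.3,1.15,-0.1],[-1.95,1.72,-0.15],[-2.93,2.58,-0.21],[-2.93,2.58,-0.21]]' --rot '[[0,0,0.75],[0,0,1.5],[0,0,2.25],[0,0,3.54],[0,0,3.54]]'

```text
clock: 1.82
eef_pos: [529.3, 19.4, 240.1]
tcp_rot: [3.138, 0.001, 1.46]
contact_force: [0.3, 0.6, 0.7]
opening: 0.998
grasp_force: 0.0
```

```bash
python3 - <<'E'
from h import *;import pickle
from rig import telemetry,optics
optics.grab_frame("wrist")
optics.grab_frame("wrist")
s=telemetry.sense();f=optics.grab_frame("wrist");print(s["eef_pos"],s["tcp_rot"],s["qvel"].round(3))
pickle.dump((s,f),open("w1.pkl","wb"));cv2.imwrite("pics/w1.png",f["color"][:,:,::-1])
E
```

```text
[526.35318941  21.04096187 239.31607375] [-3.14152280e+00  1.41799645e-04  1.46743787e+00] [ 0.035 -0.034  0.063  0.013  0.011 -0.008]
```

View pics/w1.png

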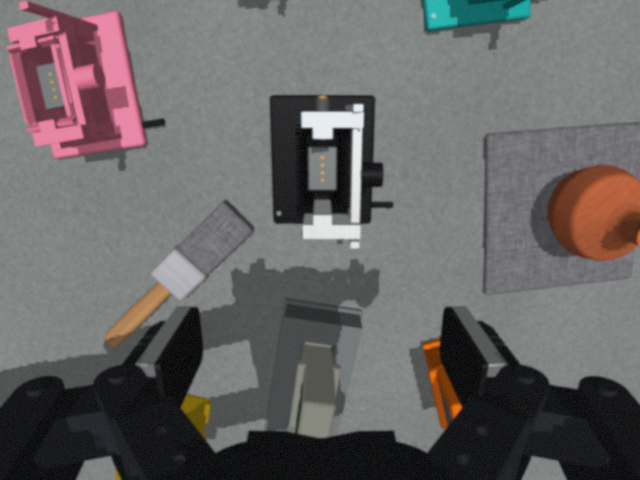

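The wrist view shows the cradle base with corners at about (271,96), (375,96), (372,223) and (275,222), and the bay centre near (322,170). I'll measure it on an enlarged crop.

```bash
python3 - <<'E'
from h import *;import pickle
s,f=pickle.load(open("w1.pkl","rb"));c=f["color"]
m=np.zeros(c.shape[:2],np.uint8);m[85:235,262:372]=(c.max(2)<75)[85:235,262:372]
P=ray(f,[(271,96),(375,96),(372,223),(275,222)],10,s);print(P.round(1).tolist(),P.mean(0))
print([np.linalg.norm(P[i]-P[i-1]).round(1) for i in range(4)])
cr=c[85:255,260:400,::-1];cv2.imwrite("pics/w1c.png",cv2.resize(cr,None,fx=3.5,fy=3.5,interpolation=2))
E
```

```text
[[490.3, 110.8, 10.0], [579.7, 101.5, 10.0], [569.0, -11.9, 10.0], [478.9, -1.6, 10.0]] [529.48145589  49.6907994   10.        ]
[np.float64(113.0), np.float64(89.9), np.float64(113.9), np.float64(90.7)]
```

View pics/w1c.png

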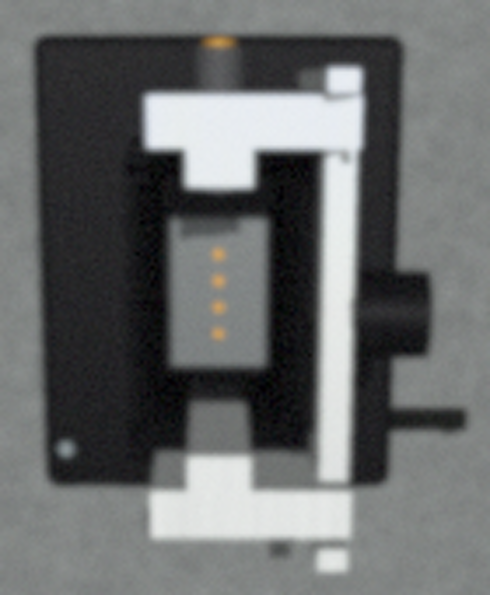

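```bash
python3 - <<'E'
from h import *;import pickle
s,f=pickle.load(open("w1.pkl","rb"))
g=lambda a:np.array(a)/3.5+(260,85)
P=ray(f,g([(168,215),(270,213),(270,370),(167,370)]),54,s);print(P.round(1).tolist(),P.mean(0),[np.linalg.norm(P[i]-P[i-1]).round(1) for i in range(4)])
P=ray(f,g([(219,256),(219,282),(219,308),(219,334)]),54,s);print(P.round(1).tolist(),P.mean(0))
P=ray(f,g([(145,93),(38,40),(402,40),(387,484),(52,482)]),10,s);print(P[1:].mean(0),P.round(1).tolist())
for z in(74,86,98):
    P=ray(f,g([(184,188),(256,188),(188,455),(252,455)]),z,s);print(z,P.mean(0),P.round(1)[:,:2].tolist())
E
```

```text
[[519.2, 68.1, 54.0], [541.9, 66.2, 54.0], [538.6, 30.6, 54.0], [515.0, 33.1, 54.0]] [528.66206679  49.50753029  54.        ] [np.float64(35.3), np.float64(22.8), np.float64(35.7), np.float64(23.7)]
[[529.6, 57.8, 54.0], [529.0, 52.0, 54.0], [528.4, 46.1, 54.0], [527.8, 40.2, 54.0]] [528.67085248  49.02084094  54.        ]
[529.0068697   49.31542425  10.        ] [[515.0, 94.9, 10.0], [490.2, 110.4, 10.0], [579.6, 101.2, 10.0], [567.7, -12.1, 10.0], [478.6, -2.3, 10.0]]
74 [528.48186106  45.54388009  74.        ] [[523.9, 75.0], [538.9, 73.5], [518.5, 17.6], [532.5, 16.1]]
86 [528.64484027  47.5012784   86.        ] [[524.3, 75.8], [538.7, 74.3], [519.1, 20.6], [532.5, 19.2]]
98 [528.80781948  49.4586767   98.        ] [[524.6, 76.6], [538.4, 75.2], [519.6, 23.7], [532.6, 22.3]]
```

```bash
python3 - <<'E'
from h import *
from rig import telemetry
plan(telemetry.sense(),(510,-180,235),75.3)
E
```

```text
n=5.6 dp [-4.5, 0.13, 0.09] rot [-0.01, 0.0, 1.31]
n=0.6 dp [-0.55, 0.09, 0.01] rot [-0.0, 0.0, 0.16]
```

play_rows --dp '[[-0.9,0.03,0.02],[-1.8,0.05,0.04],[-2.7,0.08,0.06],[-3.6,0.1,0.08],[-4.5,0.13,0.09]]' --rot '[[0,0,0.3],[0,0,0.6],[0,0,0.9],[0,0,1.2],[0,0,1.47]]'

```text
clock: 2.38
eef_pos: [510.2, -157.1, 236.0]
tcp_rot: [-3.141, -0.0, 1.317]
contact_force: [1.0, 0.2, -0.2]
opening: 1.004
grasp_force: 0.0
```

```bash
python3 - <<'E'
from h import *;import pickle
from rig import telemetry,optics
optics.grab_frame("wrist")
optics.grab_frame("wrist")
s=telemetry.sense();f=optics.grab_frame("wrist");print(s["eef_pos"],s["tcp_rot"],s["qvel"].round(3))
pickle.dump((s,f),open("w2.pkl","wb"));cv2.imwrite("pics/w2.png",f["color"][:,:,::-1])
E
```

```text
[ 510.27823486 -159.93639948  235.9769657 ] [-3.14110434e+00  1.14340243e-03  1.31314430e+00] [ 0.064 -0.008  0.015  0.04   0.006  0.046]
```

View pics/w2.png

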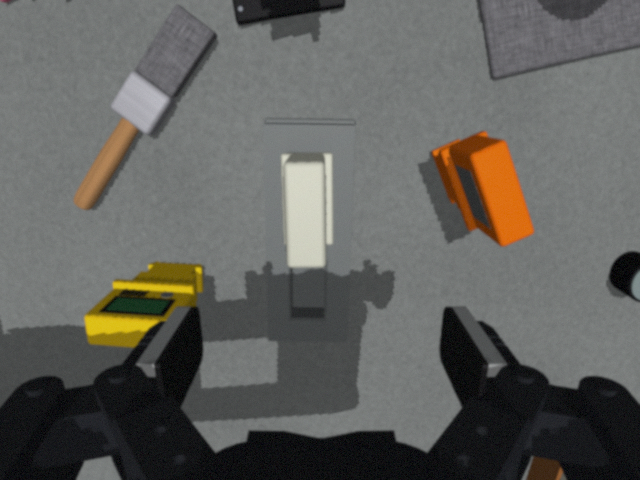

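The logger's top face spans about (286,163) to (327,267), next to the collar at (282–332, 153–243). I'll measure the top face by brightness.

```bash
python3 - <<'E'
from h import *;import pickle
from rig import telemetry
s,f=pickle.load(open("w2.pkl","rb"));c=f["color"]
# low part of the top face (below collar rows) gives the x edges
g=c.min(2).astype(int)
for y in(175,200,225,255): print(y,g[y,278:336].tolist())
print(g[150:175,306].tolist(),g[258:272,306].tolist())
P=ray(f,[(286,163),(325.5,163),(326.5,267),(288,267)],126,s);print(P.round(1).tolist(),P.mean(0),[np.linalg.norm(P[i]-P[i-1]).round(1) for i in range(4)])
E
```

```text
175 [122, 123, 125, 139, 151, 148, 151, 165, 177, 190, 198, 200, 195, 200, 200, 199, 197, 199, 199, 200, 200, 200, 201, 198, 197, 199, 199, 197, 200, 199, 197, 198, 199, 195, 197, 199, 199, 196, 198, 196, 200, 197, 194, 187, 173, 155, 139, 148, 174, 193, 196, 193, 189, 171, 147, 127, 122, 123]
200 [118, 117, 121, 125, 133, 137, 132, 146, 163, 181, 189, 197, 199, 198, 194, 196, 197, 197, 196, 198, 198, 197, 197, 199, 196, 198, 195, 197, 195, 195, 196, 194, 198, 193, 197, 198, 194, 196, 195, 196, 195, 195, 193, 187, 174, 158, 140, 138, 163, 187, 192, 195, 189, 171, 147, 133, 122, 120]
225 [114, 118, 119, 119, 126, 133, 135, 135, 147, 167, 179, 189, 191, 193, 196, 192, 198, 195, 195, 196, 193, 193, 194, 194, 194, 196, 193, 193, 193, 193, 194, 193, 191, 192, 194, 194, 193, 192, 195, 196, 193, 194, 193, 187, 175, 164, 145, 140, 159, 182, 191, 191, 187, 172, 151, 131, 120, 116]
255 [118, 112, 113, 116, 116, 117, 113, 117, 124, 141, 167, 176, 184, 191, 190, 189, 190, 190, 190, 192, 190, 190, 188, 191, 191, 191, 190, 190, 191, 190, 190, 193, 188, 193, 191, 193, 192, 192, 193, 193, 191, 191, 192, 186, 179, 167, 152, 131, 113, 113, 115, 113, 114, 118, 113, 116, 114, 117]
[121, 116, 108, 100, 95, 93, 93, 94, 94, 97, 100, 113, 139, 162, 179, 190, 193, 197, 201, 200, 200, 198, 198, 199, 199] [190, 192, 190, 190, 192, 189, 187, 179, 159, 135, 120, 105, 92, 81]
[[498.7, -113.1, 126.0], [522.0, -119.2, 126.0], [505.5, -185.2, 126.0], [481.0, -178.8, 126.0]] [ 501.82386085 -149.09890455  126.        ] [np.float64(68.1), np.float64(24.1), np.float64(68.0), np.float64(25.3)]
```

```bash
python3 - <<'E'
from h import *;import pickle
from rig import telemetry
s,f=pickle.load(open("w2.pkl","rb"))
P=ray(f,[(285.3,162.5),(323.6,162.5),(325,266.3),(287.5,266.3)],126,s);m=P.mean(0);print(m)
a=P[0]-P[3];print(np.degrees(np.arctan2(a[1],a[0])))
s=telemetry.sense();print(s["eef_pos"])
plan(s,(m[0],m[1],150),75.4)
E
```

```text
[ 501.22799691 -148.52896826  126.        ]
75.0475501116526
[ 510.42612486 -157.94769387  235.92350242]
n=2.4 dp [0.17, -0.28, 2.15] rot [-0.01, -0.0, -0.02]
```

play_rows --dp '[[0.17,-0.28,0.7],[0.17,-0.28,1.4],[0.17,-0.28,2.1],[0.17,-0.28,2.1]]' --rot '[[0,0,0],[0,0,0],[0,0,0],[0,0,0]]'

```text
clock: 2.87
eef_pos: [498.8, -144.8, 147.8]
tcp_rot: [-3.133, -0.001, 1.318]
contact_force: [-1.5, 0.8, 0.0]
opening: 0.998
grasp_force: 0.0
```

```bash
cat >> h.py <<'E'
def avg(n=5,name="wrist"):
    from rig import telemetry,optics
    L=[];F=None
    for i in range(n):
        F=optics.grab_frame(name);L.append(telemetry.sense())
    e=np.array([l["eef_pos"] for l in L]);s=dict(L[-1]);s["eef_pos"]=e.mean(0)
    s["tcp_rot"]=Ro.from_euler("xyz",[l["tcp_rot"] for l in L]).mean().as_euler("xyz");print(s["eef_pos"].round(2),e.std(0).round(2),s["tcp_rot"].round(4))
    s["contact_force"]=np.mean([l["contact_force"] for l in L],0);return s,F
E
python3 - <<'E'
from h import *
s,f=avg(6)
# top face in view here?
cv2.imwrite("pics/w3.png",f["color"][:,:,::-1])
import pickle;pickle.dump((s,f),open("w3.pkl","wb"))
c=f["color"];h=cv2.cvtColor(c,cv2.COLOR_RGB2HSV);m=(c.min(2)>155)&(h[...,1]>8);m[:, :200]=0;m[:,420:]=0
for q in big(m,200): print(cv2.boundingRect(q),cv2.boxPoints(cv2.minAreaRect(q)).round(1).tolist())
plan(s,(501.2,-148.7,80),75.2)
E
```

```text
[ 502.78 -146.87  152.81] [1.33 0.81 1.34] [-3.1414e+00 -2.0000e-04  1.3168e+00]
(291, 212, 55, 98) [[291.0, 212.0], [345.0, 212.0], [345.0, 309.0], [291.0, 309.0]]
(342, 190, 11, 110) [[342.0, 190.0], [352.0, 190.0], [352.0, 299.0], [342.0, 299.0]]
n=2.0 dp [-0.05, -0.03, 1.82] rot [-0.0, -0.0, 0.04]
```

View pics/w3.png

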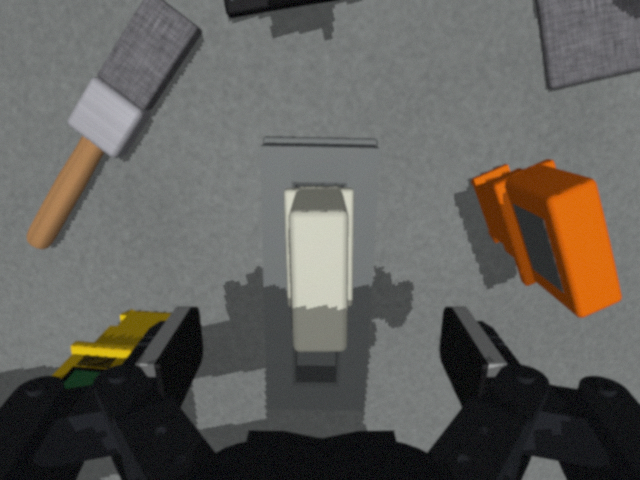

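The logger stands midway between the open fingers. Its top face runs from about (290,211) to (346,351).

```bash
python3 - <<'E'
from h import *;import pickle
_,f=pickle.load(open("w3.pkl","rb"));s,_=avg(4)
P=ray(f,[(289.5,211),(346.5,211),(346,351),(293.5,351)],126,s);m=P.mean(0);print(P.round(1).tolist(),m,[np.linalg.norm(P[i]-P[i-1]).round(1) for i in range(4)])
plan(s,(m[0],m[1],80),75.4)
E
```

```text
[ 503.45 -147.99  153.27] [0.21 0.04 0.29] [3.1397 0.     1.3153]
[[497.3, -112.5, 126.0], [520.7, -118.7, 126.0], [504.4, -185.4, 126.0], [480.2, -179.0, 126.0]] [ 500.63074832 -148.89953624  126.        ] [np.float64(68.6), np.float64(24.2), np.float64(68.6), np.float64(25.1)]
n=2.0 dp [-0.04, -0.07, 1.83] rot [0.02, 0.0, -0.01]
```

play_rows --dp '[[-0.04,-0.07,0.5],[-0.04,-0.07,1.0],[-0.04,-0.07,1.5],[-0.04,-0.07,1.83],[-0.04,-0.07,1.83]]' --rot '[[0,0,0],[0,0,0],[0,0,0],[0,0,0],[0,0,0]]'

```text
clock: 3.78
eef_pos: [498.0, -148.4, 76.7]
tcp_rot: [-3.138, -0.0, 1.315]
contact_force: [-0.2, -0.0, -0.1]
opening: 1.002
grasp_force: 0.0
```

play_rows --dp '[[0,0,0],[0,0,0],[0,0,0],[0,0,0],[0,0,0]]' --rot '[[0,0,0],[0,0,0],[0,0,0],[0,0,0],[0,0,0]]' --fingers 0 --grip_force 60

```text
clock: 4.2
eef_pos: [500.2, -148.9, 79.7]
tcp_rot: [3.14, 0.0, 1.315]
contact_force: [3.2, -2.0, -1.2]
opening: 0.3
grasp_force: 22.1
```

play_rows --dp '[[0,0,0],[0,0,0],[0,0,0],[0,0,0],[0,0,0]]' --rot '[[0,0,0],[0,0,0],[0,0,0],[0,0,0],[0,0,0]]'

```text
clock: 4.62
eef_pos: [500.2, -148.9, 79.6]
tcp_rot: [3.14, 0.0, 1.315]
contact_force: [-0.2, 0.0, 6.4]
opening: 0.296
grasp_force: 64.5
```

play_rows --dp '[[0,0,-0.4],[0,0,-1.0],[0,0,-1.8],[0,0,-2.6],[0,0,-3.2]]' --rot '[[0,0,0],[0,0,0],[0,0,0],[0,0,0],[0,0,0]]'

```text
clock: 5.03
eef_pos: [499.9, -148.8, 209.2]
tcp_rot: [3.14, 0.0, 1.315]
contact_force: [1.3, -0.3, -1.4]
opening: 0.295
grasp_force: 63.5
```

```bash
python3 - <<'E'
from h import *;import pickle
avg(4);s,f=avg(4);print(s["contact_force"],s["grasp_force"],s["opening"])
pickle.dump((s,f),open("w4.pkl","wb"));cv2.imwrite("pics/w4.png",f["color"][:,:,::-1])
plan(s,(529.2,49.2,207),84.1,step=32)
E
```

```text
[ 501.06 -149.17  209.97] [1.01 0.3  2.36] [3.1369e+00 2.0000e-04 1.3152e+00]
[ 498.71 -148.46  205.55] [0.12 0.04 0.28] [-3.1393e+00 -1.0000e-04  1.3151e+00]
[-0.50523017 -0.29087027 -1.53446875] 63.62548470497131 0.30014706278873493
n=6.3 dp [3.98, -0.41, -0.03] rot [-0.02, -0.0, -1.17]
n=1.3 dp [1.0, 0.02, -0.01] rot [-0.0, -0.0, -0.29]
```

View pics/w4.png

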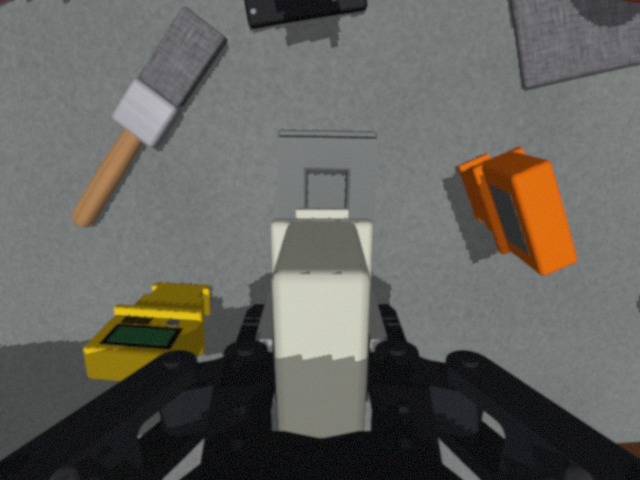

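The logger is held upright in the grip. The front edge of its top is at row ~271 and the front edge of its collar at row ~219. From these I'll work out its offset in the tool frame.

```bash
python3 - <<'E'
from h import *;import pickle
s,f=pickle.load(open("w4.pkl","rb"));R=Ro.from_euler("xyz",s["tcp_rot"])
u=s["eef_pos"][2]-69.6
for px,z in(((275,271),116),((368,271),116),((271.5,220),68),((372.5,220),68)):
    print(px,R.inv().apply(ray(f,[px],u+z,s)[0]-s["eef_pos"]).round(1))
g=f["color"].min(2).astype(int);print(g[205:285,300].tolist())
E
```

```text
(275, 271) [ 35.3 -13.2 -46.4]
(368, 271) [ 35.3  10.4 -46.4]
(271.5, 220) [ 35.7 -19.6   1.6]
(372.5, 220) [35.7 17.1  1.6]
[117, 116, 115, 110, 131, 169, 187, 196, 195, 195, 195, 190, 180, 146, 116, 107, 104, 96, 94, 95, 95, 93, 94, 94, 94, 94, 94, 95, 94, 95, 96, 95, 96, 95, 93, 96, 96, 93, 94, 93, 95, 96, 96, 96, 97, 95, 98, 94, 94, 97, 94, 92, 94, 95, 97, 95, 97, 96, 96, 96, 97, 98, 97, 98, 106, 115, 122, 127, 132, 149, 164, 173, 174, 178, 179, 180, 184, 185, 191, 189]
```

play_rows --dp '[[0.6,-0.06,0],[1.4,-0.14,-0.01],[2.3,-0.25,-0.02],[3.2,-0.34,-0.03],[4.0,-0.43,-0.03]]' --rot '[[0,0,-0.2],[0,0,-0.45],[0,0,-0.75],[0,0,-1.0],[0,0,-1.46]]'

```text
clock: 5.85
eef_pos: [523.0, 12.2, 207.0]
tcp_rot: [-3.14, -0.0, 1.469]
contact_force: [0.9, -1.3, -1.3]
opening: 0.296
grasp_force: 63.5
```

```bash
python3 - <<'E'
from h import *
avg(4);s,f=avg(5)
plan(s,(530.3,48.5,205),84.1)
E
```

```text
[523.32  13.6  207.01] [0.34 2.07 0.05] [-3.1399e+00 -9.0000e-04  1.4722e+00]
[523.08   9.7  207.51] [0.11 0.35 0.24] [-3.1405e+00  4.0000e-04  1.4672e+00]
n=1.1 dp [0.98, 0.08, 0.06] rot [-0.01, 0.0, -0.01]
```

play_rows --dp '[[0.5,0.04,0.0],[0.98,0.08,0.2],[0.98,0.08,0.5],[0.98,0.08,0.75],[0.98,0.08,0.75]]' --rot '[[0,0,0],[0,0,0],[0,0,0],[0,0,0],[0,0,0]]'

```text
clock: 6.72
eef_pos: [529.2, 48.3, 176.0]
tcp_rot: [-3.138, 0.001, 1.467]
contact_force: [-0.7, -0.1, -1.3]
opening: 0.298
grasp_force: 63.4
```

```bash
python3 - <<'E'
from h import *
avg(4);s,f=avg(5);print(s["contact_force"])
plan(s,(530.3,48.5,173),84.1)
from rig import optics
a=optics.grab_frame("side")["color"][130:280,240:400,::-1];b=f["color"][60:400,180:460,::-1]
o=np.zeros((600,800,3),np.uint8);o[:375,:400]=cv2.resize(a,(400,375),interpolation=2);o[:486,400:]=cv2.resize(b,(400,486),interpolation=2);cv2.imwrite("pics/w5.png",o)
import pickle;pickle.dump((s,f),open("w5.pkl","wb"))
E
```

```text
[530.39  48.33 177.88] [0.48 0.09 0.59] [-3.1407e+00  3.0000e-04  1.4671e+00]
[530.99  48.76 178.63] [0.05 0.12 0.07] [ 3.1407e+00 -1.0000e-04  1.4675e+00]
[-0.02459297 -0.21719088 -1.68771519]
n=0.2 dp [-0.01, -0.02, 0.14] rot [0.01, -0.0, -0.0]
```

View pics/w5.png

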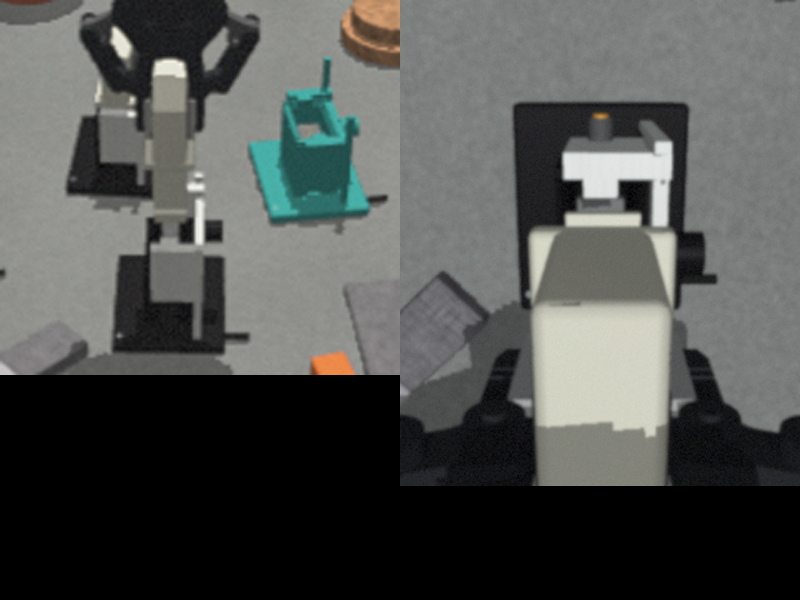

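The wrist view shows the foot's front edge just short of the yoke tongue and roughly in line with it. The side view shows the logger above the bay. Before descending I'll check the lateral numbers.

```bash
python3 - <<'E'
from h import *;import pickle
for n in("w1","w2","w4","w5"):
    s,f=pickle.load(open(n+".pkl","rb"));print(n,np.array(f["mount"]).round(4)[:3].tolist(),f["mtx"][0],s["eef_pos"].round(1))
c=f["color"]
R=Ro.from_euler("xyz",s["tcp_rot"])
g=lambda a:np.array(a)/(400/280)+(180,60)
T=lambda px,z:R.inv().apply(ray(f,[g(px)],z,s)[0]-s["eef_pos"]).round(1)
u=s["eef_pos"][2]-69.6
print("foot",T((566,215),u),T((641,215),u),"collar",T((530,232),u+68),T((676,232),u+68))
for h in(94,98): print("tongue",h,T((583,197),h),T((619,197),h))
print("base",T((515,104),10),T((688,104),10),"gold",T((600,117),56))
C=np.array([529.2,49.3,0]);print("cradle meas in tool",R.inv().apply(C-s["eef_pos"]).round(1))
a=[T((515,104),10),T((688,104),10)];print("base far-edge mid world", (R.apply((a[0]+a[1])/2)+s["eef_pos"]).round(1))
E
```

```text
w1 [[0.0, -0.9556, -0.2946, 75.1565], [1.0, 0.0005, -0.0014, -1.4472], [0.0015, -0.2946, 0.9556, -143.8052]] [414.24093183   0.         320.8546751 ] [526.4  21.  239.3]
w2 [[0.0, -0.9555, -0.2948, 74.9308], [1.0, 0.0004, -0.0013, -1.4584], [0.0013, -0.2948, 0.9555, -143.8046]] [414.24093183   0.         320.8546751 ] [ 510.3 -159.9  236. ]
w4 [[0.0, -0.9555, -0.2948, 74.9352], [1.0, 0.0004, -0.0013, -1.4613], [0.0013, -0.2948, 0.9555, -143.8013]] [414.24093183   0.         320.8546751 ] [ 498.7 -148.5  205.6]
w5 [[0.0, -0.9556, -0.2946, 75.1572], [1.0, 0.0005, -0.0014, -1.446], [0.0015, -0.2946, 0.9556, -143.8065]] [414.24093183   0.         320.8546751 ] [531.   48.8 178.6]
foot [ 23.4 138.8  69.7] [ 23.7 171.2  69.8] collar [35.2 84.7  1.7] [ 35.4 128.3   1.7]
tongue 94 [ 27.4 154.9  84.8] [ 27.6 171.4  84.8]
tongue 98 [ 28.2 152.2  80.8] [ 28.4 168.3  80.8]
base [ 59.7 164.5 168.8] [ 63.6 268.7 168.9] gold [ 57.4 183.  122.8]
cradle meas in tool [  0.3  -2.  178.6]
base far-edge mid world [752.9  87.8  10. ]
```

```bash
python3 - <<'E'
from h import *;import pickle
s,f=pickle.load(open("w5.pkl","rb"));R=Ro.from_euler("xyz",s["tcp_rot"])
g=lambda a:(np.array(a)-(400,0))/(400/280)+(180,60)
T=lambda px,z:R.inv().apply(ray(f,[g(px)],z,s)[0]-s["eef_pos"]).round(1)
u=s["eef_pos"][2]-69.6
print("foot",T((566,215),u),T((641,215),u),"collar",T((530,232),u+68),T((676,232),u+68),"top",T((534,305),u+116),T((669,305),u+116))
for h in(94,98): print("tongue",h,T((583,197),h),T((619,197),h))
print("base",T((515,104),10),T((688,104),10),"gold",T((600,117),56))
E
```

```text
foot [ 22.8 -14.8  69.6] [22.8 13.  69.6] collar [ 35.  -19.8   1.6] [35.  17.4  1.6] top [ 34.8 -13.5 -46.4] [ 34.8  10.5 -46.4]
tongue 94 [26.4 -9.  84.6] [26.4  5.2 84.6]
tongue 98 [27.3 -8.8 80.6] [27.3  5.1 80.6]
base [ 57.7 -46.5 168.6] [ 57.7  43.  168.7] gold [ 54.5  -2.4 122.6]
```

play_rows --dp '[[0,-0.02,0.1],[0,-0.02,0.22],[0,-0.02,0.34],[0,-0.02,0.46],[0,-0.02,0.55]]' --rot '[[0,0,0],[0,0,0],[0,0,0],[0,0,0],[0,0,0]]'

```text
clock: 7.63
eef_pos: [529.5, 49.1, 155.2]
tcp_rot: [-3.141, 0.0, 1.468]
contact_force: [-0.8, -0.2, -0.5]
opening: 0.295
grasp_force: 63.4
```

```bash
python3 - <<'E'
from h import *
avg(2);s,f=avg(4);print(s["contact_force"],s["wrist_torque"],s["eef_pos"][2]-69.6)
E
```

```text
[529.25  49.09 154.89] [0.06 0.01 0.24] [-3.1400e+00  3.0000e-04  1.4681e+00]
[529.87  49.15 155.97] [0.18 0.01 0.25] [-3.1414e+00  1.0000e-04  1.4681e+00]
[-0.36182928 -0.24683143 -1.48605077] [-0.01178344  0.0057901  -0.01510643] 86.3685207470158
```

play_rows --dp '[[0,0,0.08],[0,0,0.16],[0,0,0.24],[0,0,0.32],[0,0,0.38]]' --rot '[[0,0,0],[0,0,0],[0,0,0],[0,0,0],[0,0,0]]'

```text
clock: 8.35
eef_pos: [529.7, 49.1, 140.4]
tcp_rot: [-3.141, 0.0, 1.468]
contact_force: [-0.4, 0.4, -1.2]
opening: 0.297
grasp_force: 63.4
```

```bash
python3 - <<'E'
from h import *
avg(2);s,f=avg(4);print(s["contact_force"],s["wrist_torque"],s["eef_pos"][2]-69.6)
E
```

```text
[529.46  49.11 140.13] [0.04 0.01 0.16] [-3.1406e+00  2.0000e-04  1.4680e+00]
[529.87  49.14 140.82] [0.13 0.01 0.16] [-3.1415  0.      1.468 ]
[ 0.26996089  0.27254913 -1.11850821] [-0.01884901 -0.00704762 -0.00858432] 71.22039379612733
```

play_rows --dp '[[0,0,0.04],[0,0,0.08],[0,0,0.12],[0,0,0.16],[0,0,0.2]]' --rot '[[0,0,0],[0,0,0],[0,0,0],[0,0,0],[0,0,0]]'

```text
clock: 9.07
eef_pos: [529.8, 49.1, 132.7]
tcp_rot: [-3.142, 0.0, 1.468]
contact_force: [0.5, 0.6, -1.7]
opening: 0.295
grasp_force: 63.4
```

```bash
python3 - <<'E'
from h import *
avg(2);s,f=avg(4);print(s["contact_force"],s["wrist_torque"],s["eef_pos"][2]-69.6)
E
```

```text
[529.66  49.11 132.47] [0.   0.   0.07] [-3.1411e+00  1.0000e-04  1.4680e+00]
[529.85  49.14 132.82] [0.08 0.01 0.1 ] [-3.1415  0.      1.468 ]
[ 0.37881356 -0.25926303 -1.25692085] [-0.05589094 -0.05167536  0.02099916] 63.22023233241558
```

play_rows --dp '[[0,0,0.04],[0,0,0.08],[0,0,0.12],[0,0,0.16],[0,0,0.2]]' --rot '[[0,0,0],[0,0,0],[0,0,0],[0,0,0],[0,0,0]]'

```text
clock: 9.78
eef_pos: [529.8, 49.1, 124.7]
tcp_rot: [-3.141, 0.0, 1.468]
contact_force: [0.4, -1.8, 0.1]
opening: 0.297
grasp_force: 63.4
```

play_rows --dp '[[0,0,0.02],[0,0,0.04],[0,0,0.06],[0,0,0.08],[0,0,0.1]]' --rot '[[0,0,0],[0,0,0],[0,0,0],[0,0,0],[0,0,0]]'

```text
clock: 10.2
eef_pos: [530.5, 48.6, 121.8]
tcp_rot: [3.14, 0.001, 1.468]
contact_force: [-2.4, -4.0, 8.7]
opening: 0.299
grasp_force: 64.8
```

play_rows --dp '[[0,0,0.02],[0,0,0.04],[0,0,0.06],[0,0,0.08],[0,0,0.08]]' --rot '[[0,0,0],[0,0,0],[0,0,0],[0,0,0],[0,0,0]]'

```text
clock: 10.62
eef_pos: [530.5, 48.6, 118.4]
tcp_rot: [3.14, 0.001, 1.468]
contact_force: [-1.6, -4.5, 5.5]
opening: 0.302
grasp_force: 64.2
```

play_rows --dp '[[0,0,0.02],[0,0,0.04],[0,0,0.06],[0,0,0.08],[0,0,0.08]]' --rot '[[0,0,0],[0,0,0],[0,0,0],[0,0,0],[0,0,0]]'

```text
clock: 11.03
eef_pos: [530.5, 48.6, 115.0]
tcp_rot: [3.14, 0.001, 1.468]
contact_force: [0.0, -4.8, 5.3]
opening: 0.296
grasp_force: 64.0
```

play_rows --dp '[[0,0,0.015],[0,0,0.03],[0,0,0.045],[0,0,0.06],[0,0,0.06]]' --rot '[[0,0,0],[0,0,0],[0,0,0],[0,0,0],[0,0,0]]'

```text
clock: 11.45
eef_pos: [530.3, 48.7, 112.2]
tcp_rot: [3.141, 0.001, 1.468]
contact_force: [0.8, -4.8, 2.2]
opening: 0.297
grasp_force: 63.7
```

play_rows --dp '[[0,0,0.015],[0,0,0.03],[0,0,0.04],[0,0,0.05],[0,0,0.05]]' --rot '[[0,0,0],[0,0,0],[0,0,0],[0,0,0],[0,0,0]]'

```text
clock: 11.87
eef_pos: [529.9, 49.0, 109.9]
tcp_rot: [-3.142, 0.0, 1.468]
contact_force: [0.7, -4.2, 0.4]
opening: 0.291
grasp_force: 63.6
```

play_rows --dp '[[0,0,0.01],[0,0,0.02],[0,0,0.03],[0,0,0.03],[0,0,0.03]]' --rot '[[0,0,0],[0,0,0],[0,0,0],[0,0,0],[0,0,0]]'

```text
clock: 12.28
eef_pos: [529.8, 49.4, 108.9]
tcp_rot: [-3.141, -0.0, 1.468]
contact_force: [-0.7, -2.0, 2.2]
opening: 0.293
grasp_force: 63.9
```

play_rows --dp '[[0,0,0.01],[0,0,0.02],[0,0,0.03],[0,0,0.03],[0,0,0.03]]' --rot '[[0,0,0],[0,0,0],[0,0,0],[0,0,0],[0,0,0]]'

```text
clock: 12.7
eef_pos: [530.0, 49.4, 107.8]
tcp_rot: [3.141, -0.0, 1.468]
contact_force: [-0.5, -1.1, 4.4]
opening: 0.296
grasp_force: 64.2
```

play_rows --dp '[[0,0,0.01],[0,0,0.02],[0,0,0.03],[0,0,0.03],[0,0,0.03]]' --rot '[[0,0,0],[0,0,0],[0,0,0],[0,0,0],[0,0,0]]'

```text
clock: 13.12
eef_pos: [530.2, 49.4, 107.3]
tcp_rot: [3.141, -0.0, 1.468]
contact_force: [-3.4, 0.6, 13.9]
opening: 0.297
grasp_force: 65.5
```

play_rows --dp '[[0,0,-0.02],[0,0,-0.03],[0,0,-0.03]]' --rot '[[0,0,0],[0,0,0],[0,0,0]]'

```text
clock: 13.37
eef_pos: [530.2, 49.3, 107.9]
tcp_rot: [3.141, -0.0, 1.468]
contact_force: [-0.1, 0.2, 4.9]
opening: 0.299
grasp_force: 64.1
```

play_rows --dp '[[0,0,0],[0,0,0],[0,0,0],[0,0,0],[0,0,0]]' --rot '[[0,0,0],[0,0,0],[0,0,0],[0,0,0],[0,0,0]]' --fingers 0.65

```text
clock: 13.78
eef_pos: [529.7, 49.1, 107.4]
tcp_rot: [-3.141, 0.0, 1.468]
contact_force: [0.7, -0.5, -0.7]
opening: 0.647
grasp_force: 0.0
```

play_rows --dp '[[0,0,-0.5],[0,0,-1],[0,0,-1.5],[0,0,-2],[0,0,-2.5]]' --rot '[[0,0,0],[0,0,0],[0,0,0],[0,0,0],[0,0,0]]'

```text
clock: 14.2
eef_pos: [529.7, 49.1, 208.5]
tcp_rot: [-3.141, 0.0, 1.468]
contact_force: [0.2, 1.0, -0.7]
opening: 0.65
grasp_force: 0.0
```

```bash
python3 - <<'E'
from h import *
from rig import optics
avg(6);s,f=avg(4);print(s["contact_force"],s["grasp_force"])
a=optics.grab_frame("side")["color"][130:280,240:400,::-1];b=f["color"][60:400,180:460,::-1]
o=np.zeros((600,800,3),np.uint8);o[:375,:400]=cv2.resize(a,(400,375),interpolation=2);o[:486,400:]=cv2.resize(b,(400,486),interpolation=2);cv2.imwrite("pics/w6.png",o)
c=f["color"]
import pickle;pickle.dump((s,f),open("w6.pkl","wb"))
E
```

```text
[530.45  49.2  208.89] [1.06 0.1  2.08] [ 3.1397e+00 -4.0000e-04  1.4680e+00]
[529.22  49.09 206.59] [0.11 0.02 0.12] [-3.1397e+00  4.0000e-04  1.4681e+00]
[-0.36443682 -0.53900319 -0.23003718] 0.0
```

View pics/w6.png

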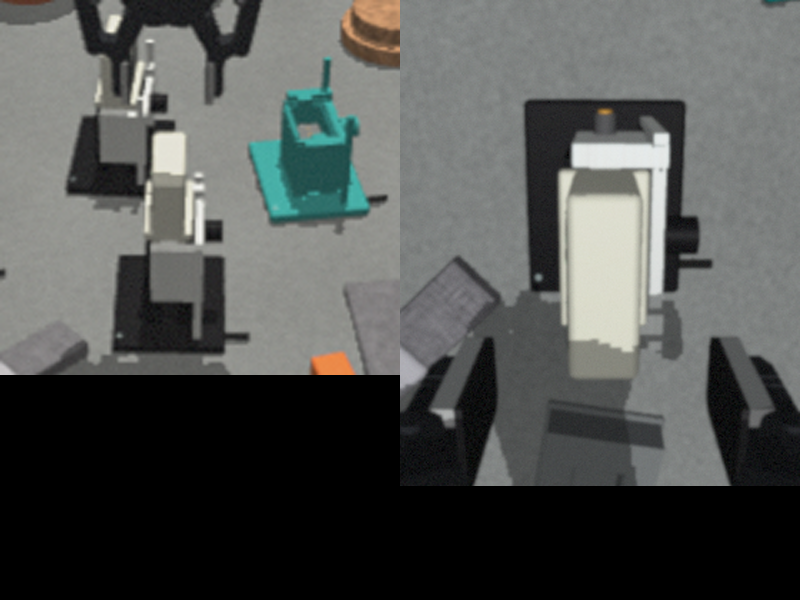

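The logger stands upright in the bay, clear of the open fingers. Its top spans (570,193) to (638,378) in the crop. I'll check its height from the known size: about 155 mm at the top if latched, 170 mm if not.

```bash
python3 - <<'E'
from h import *;import pickle
s,f=pickle.load(open("w6.pkl","rb"))
g=lambda a:(np.array(a,float)-(400,0))/(400/280)+(180,60)
for z in(154,170):
    P=ray(f,g([(568,193),(640,193),(638,378),(569,378)]),z,s);C=ray(f,g([(559,170),(648,170)]),z-48,s)
    print(z,P.mean(0).round(1),[np.linalg.norm(P[i]-P[i-1]).round(1) for i in range(4)],"collar",np.linalg.norm(C[0]-C[1]).round(1))
E
```

```text
154 [528.2  48.7 154. ] [np.float64(70.3), np.float64(24.3), np.float64(70.3), np.float64(25.8)] collar 37.0
170 [528.8  54.8 170. ] [np.float64(64.6), np.float64(22.3), np.float64(64.5), np.float64(23.7)] collar 34.6
```

The sizes fit a top at 154 mm (70.3 mm long, centred at 528.2, 48.7). So it is latched, with the underside at about 38 mm.

```bash
python3 - <<'E'
from rig import r
print(r.sign_off())
E
```

```text
the job is handed in; nothing more can be done
None
```

The logger is pushed into the empty cradle and stayed down when I let go, with its underside about 38 mm above the cradle's (the limit is 43 mm). The highest force read during the push was about 14 N. I've handed the job in, but no verdict came back.

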